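# Tip the walnuts from the scoop into the bowl

## Robot

A 7-joint arm with a two-finger parallel gripper is mounted at the origin on a cart in front of the work surface, level with it; the furniture and walls round the work are solid. World frame = base frame: x ahead of the robot, y to its left, z up, the work surface at z = 0. Lengths are in m, angles in rad, forces in N, time in s.
With the tool pointing down it reaches from about 0.425 to 0.875 m from the base axis. Payload 4.7 kg.
Tool frame: the origin (TCP) lies at the very end of the fingers, on their centre line; the grasp point (between the pads) lies 19 mm behind it; z points along the fingers, y is the line along which they close (so a half turn about z gives the same grasp; the last joint's range is limited). The gripper opens to 87 mm and grips with 3 to 60 N. Pads are 19 mm wide; open, the fingers measure 117 mm over their backs; the gripper's body (75 mm by 190 mm) begins 51 mm behind the grasp point.
Start: joints at [1.127, 0.321, -0.07, 1.45, 0.023, 1.371, -0.057], TCP at [0.287, -0.583, 0.223] pointing down, gripper open.
Joint ranges: [-2.86, 2.86], [-0.3, 2.09], [-1.38, 1.24], [0.06, 2.45], [-1.56, 4.7], [0.09, 2.05], [-2.69, 2.69]. Speed limits (rad/s): [2.57, 2.57, 3.14, 3.14, 3.14, 3.14, 3.14].

## Interface

Orientations are given as a rotation vector (axis times angle).
In Python, from bench import ctrl gives the robot as it stands.
- The arm moves only by the shell command python3 -m jog 'ROWS' [FORCE]. ROWS is JSON, a list that holds one entry, the list of rows, each a list of 7 numbers: the shift along the tool's x, y, z in mm, then the turn, a rotation vector about the tool's x, y, z in degrees, then the finger opening in mm, from 0 to 87. A call has 1 to 10 rows; each row is the pose to reach, as a shift and turn from the pose commanded when the call began, along the tool's axes at that moment; what a row does not reach only later rows make up. A row lasts 1/10 s, in which the tool goes at most 50 mm and 8.59 degrees, less where a joint would pass 70% of its speed; a pose out of reach is approached as far as the arm can. A call with a gripper value outside its range is refused whole. The fingers move at their own pace and stop on an object; FORCE is the grip in N (left out, the last holds). Time passes only in rows, so rows that repeat a pose let the fingers close. It gives the time, the measured TCP pose, the force, the opening and the grip force at its end, in the units of the state.
- ctrl.get_state(): the state, without advancing time (a new reading comes with each control period).
- ctrl.get_image(name): name is "side" or "top"; returns a dict with "image" (400x640x3 uint8, red, green, blue), "depth" (400x640 float32, m along the optical axis (not along the pixel's ray), 0 where there is no reading), "fov_y" (degrees; the focal length in pixels is half the picture's height over the tangent of half this angle, whatever the lens; pixels are square), "cx", "cy" (the principal point, pixels), "rvec" (rotation vector, rad) and "tvec" (3), from world to camera coordinates, as OpenCV has them. Camera axes: x right, y down, z forward; pixel columns grow to the right and rows downward; lengths in m; the calibration is good to about 2 mm. A picture is of the moment at which its call begins.
- ctrl.close_job(): hands the job in; it is judged then, once.
The state is a dict: "time": time; "joint_positions": joint angles; "qd": joint speeds; "joint_torque": joint torques, N m; "position": TCP position; "tool_rot": TCP orientation; "ft_force": force on the tool from outside, world axes, zero at the start; "torque": the same for the moment, N m; "grip_width": opening from 0.0 (shut) to 1.0 (fully open); "grip_force": force on a finger pad.
Only numpy, scipy, OpenCV 4.12 (cv2) and the standard library are available. Lean on these libraries where they do the work, as an engineer would, in place of code of your own. Each camera call takes 0.05 s, during which the arm holds its last target. There are 200 camera calls.

## Task

Pick up the steel scoop with its three walnuts from the chopping board, keeping it level, rest its open spout gently on the rim of the white bowl on the pedestal (feel for it: nobody measured how high the bowl was clamped) and tip it spout-down to about 35 degrees (no steeper than 45), keeping the spout resting on the rim for a moment while all three walnuts roll into the bowl. Then bring the scoop level again and set it down flat on the chopping board without dropping it. Do not disturb the shakers, the jam jar and the flat tin.

Things in the scene. Friction and masses are not known exactly. Their poses are not given: they have to be found in the camera images.
- scoop: Open-topped steel trough, 179 mm long (own x), 62 wide outside (y), 48 high, sheet 3 mm, about 0.25 kg, no handle: grip across its 62 mm width near the middle. Origin: centre of the flat underside, z up. Back wall at x = -90 mm; floor flat to x = +42, then floor and underside rise at 15 degrees to the open spout at +x. Side walls full length, to z = 48 mm. Stands on the board.
- lip (a point): Middle of the scoop's spout lip, on the underside: own x = +89, z = 12.5 mm. The underside behind it slopes down at 15 degrees (z = 7 at x = 69, z = 0 at x = 42). As the floor rises to the spout, walnuts roll out only beyond 15 to 20 degrees of spout-down tilt, surely by about 35. Axes as the scoop's.
- walnut1: A walnut, 38 mm across, slightly faceted, about 18 g, hard, lying in the scoop; origin at its centre, its axes mean nothing as it rolls.
- walnut2: A walnut, 38 mm across, slightly faceted, about 18 g, hard, lying in the scoop; origin at its centre, its axes mean nothing as it rolls.
- walnut3: A walnut, 38 mm across, slightly faceted, about 18 g, hard, lying in the scoop; origin at its centre, its axes mean nothing as it rolls.
- stand: Fixed steel pedestal carrying a round white bowl, left of the board. Origin: centre of the foot's underside, on the worktop, z up. The bowl is centred over it: 160 mm across the rim, 58 mm deep outside, wall 5 mm. The pedestal is telescopic and was clamped by hand: the level rim stands anywhere from 88 to 122 mm above the worktop, and this height is not reported: feel for the rim. It is rigid.
- board: Wooden chopping board, fixed, 240 mm (own x) by 340 mm (own y), 22 mm thick; origin at the centre of its underside, top at z = 22 mm. The worktop under it is at world z = 0.
- salt_shaker: White salt shaker, 41x41x85 mm, loose, standing near the far right corner of the board; leave alone. Origin at the centre of its underside.
- pepper_shaker: Dark pepper shaker, 41x41x85 mm, loose, standing on the worktop beyond the bowl, beside the board; leave alone. Origin at the centre of its underside.
- jam_jar: Jam jar with lid, 65x65x94 mm, loose, near the front edge of the worktop, on the left; leave alone. Origin at the centre of its underside.
- sardine_tin: Flat oval tin, 63x105x26 mm, loose, lying near the front edge of the worktop; leave alone. Origin at the centre of its underside.
Not all that is in view belongs to the job. What is shaped like the walnut1 but blue, pink or turquoise is not meant.

How it is judged:
On the way, in this order (a step that is already met when the one before it is completed fails the run):
1. the scoop is lifted at least 20 mm off the board, within 10 degrees of level, with all three walnuts in it (z of scoop in the frame of board above 0.042 m and angle between scoop's own z axis and vertical below 0.175 rad and distance between each of walnut1, walnut2, walnut3 and scoop below 0.1 m), for 0.1 s.
2. the scoop's spout rests on the bowl's rim while the scoop is tipped 27 to 45 degrees, for 0.4 s (angle between scoop's own z axis and vertical between 0.47 and 0.79 rad and x of stand in the frame of scoop above 0.05 m and contact force between scoop and stand above 0.2 N), for 0.4 s.
At the end, for the whole second after the job is handed in: All three walnuts lie inside the bowl, and the empty scoop is released and at rest, level within 4 degrees, flat on the chopping board (underside within 5 mm of the board's top, its centre over the board) (horizontal distance between each of walnut1, walnut2, walnut3 and stand below 0.068 m and z of walnut1 in the frame of stand between 0.04 and 0.118 m and z of walnut2 in the frame of stand between 0.04 and 0.118 m and z of walnut3 in the frame of stand between 0.04 and 0.118 m and angle between scoop's own z axis and vertical below 0.07 rad and z of scoop in the frame of board between 0.017 and 0.027 m and x of scoop in the frame of board between -0.12 and 0.12 m and y of scoop in the frame of board between -0.17 and 0.17 m and linear speed of scoop below 0.02 m/s); the robot touches nothing.
It fails at once if the scoop is tipped steeper than 48 degrees (angle between scoop's own z axis and vertical above 0.84 rad).
It fails at once if the scoop bears on the bowl with more than 15 N (contact force between scoop and stand above 15 N).
It fails at once if the scoop is dropped (falls faster than 0.5 m/s with no finger on it) (contact force between the fingers and scoop below 0.1 N and linear speed of scoop above 0.5 m/s).
It fails at once if a shaker, the jam jar or the flat tin is moved more than 30 mm or tipped over (distance of any of salt_shaker, pepper_shaker, jam_jar, sardine_tin from where it was at the start of the episode above 0.03 m or angle between any of salt_shaker, pepper_shaker, jam_jar, sardine_tin's own z axis and vertical above 0.3 rad).
It also fails if it takes over 58 s, if anything falls off the work surface, if the arm or the gripper's body presses on something with over 40 N, if the wrist force passes 120 N, or if a joint passes its speed limit or range.

## Working session

There is one attempt and no reset: what is moved stays moved. The work goes in short steps, Python scripts to look and compute and a shell command to move; the robot and the scene stay as the last step left them, time stands still between calls to the robot, and variables do not carry over. Pictures are saved under pics/ and viewed, at most 10 in all, crops included, and the job is handed in when it is done.

```bash
mkdir -p pics
cat > h.py <<'E'
import numpy as np, cv2
from scipy.spatial.transform import Rotation as R
from bench import ctrl
def shot(name,f):
    d=ctrl.get_image(name); np.savez(f'/tmp/{f}.npz',**d); cv2.imwrite(f'pics/{f}.png',d['image'][:,:,::-1]); return d
def load(f): return dict(np.load(f'/tmp/{f}.npz'))
def cloud(d):
    f=200/np.tan(np.radians(float(d['fov_y']))/2); v,u=np.mgrid[0:400,0:640]; z=d['depth']
    p=np.stack([(u-d['cx'])/f*z,(v-d['cy'])/f*z,z],-1); M=R.from_rotvec(d['rvec'].ravel()).as_matrix()
    w=(p-d['tvec'].ravel())@M; w[z==0]=np.nan; return w
E
python3 - <<'E'
from h import *
shot('top','t0'); shot('side','s0')
s=ctrl.get_state(); print(s['position'],s['tool_rot'],s['time'],s['ft_force']); print(R.from_rotvec(s['tool_rot']).as_matrix().round(3))
for f in('t0','s0'):
    d=load(f);print(d['fov_y'],d['cx'],d['cy'],-R.from_rotvec(d['rvec'].ravel()).as_matrix().T@d['tvec'].ravel())
E
```

```text
[ 0.28698874 -0.58265314  0.22156232] [-3.05803012e+00 -7.12405434e-01  7.81606990e-04] 0.1 [ 0.58623636 -0.43101627 -0.4592939 ]
[[ 0.897  0.442 -0.001]
 [ 0.442 -0.897  0.002]
 [-0.    -0.002 -1.   ]]
55.70073369661228 323.66534862019705 193.71597222588926 [0.43658545 0.04794385 1.01093328]
53.57980467056376 318.98450075270847 199.01697854155756 [0.3749094  0.87011599 0.61811713]
```

View pics/t0.png

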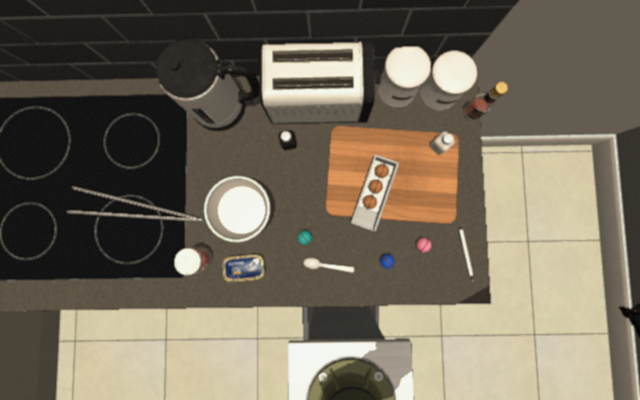

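View pics/s0.png

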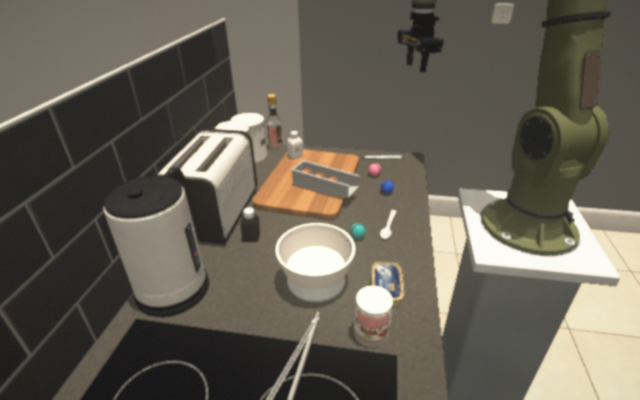

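Top view: the only steel scoop is on the board, with its back wall near (384,160), its open spout near (366,226) and brown walnuts at (381,171), (376,186), (370,202). The blue (387,261), pink (424,244) and turquoise (305,238) balls are decoys. The bowl is at (238,209), the jar at (188,261), the tin at (243,267), the pepper at (287,140) and the salt at (443,143). I'll check a close crop and measure.

Run:
```python
from h import *
d=load('t0');w=cloud(d)
cv2.imwrite('pics/crop1.png',cv2.resize(d['image'][110:250,300:480,::-1],None,fx=4.2,fy=4.2,interpolation=cv2.INTER_CUBIC))
def reg(u0,u1,v0,v1,lo,hi):
    p=w[v0:v1,u0:u1].reshape(-1,3); return p[(p[:,2]>lo)&(p[:,2]<hi)]
p=reg(345,405,145,235,.058,.085); (c,s,a)=cv2.minAreaRect((p[:,:2]*1000).astype(np.float32)); print('scoop rim',len(p),c,s,a,np.median(p[:,2]))
print(cv2.boxPoints((c,s,a)))
p=reg(200,275,170,250,.07,.14); print('bowl',len(p),cv2.minEnclosingCircle((p[:,:2]*1000).astype(np.float32)),np.percentile(p[:,2],[50,90,99]))
p=reg(320,465,125,225,.015,.03); print('board',cv2.minAreaRect((p[:,:2]*1000).astype(np.float32)),np.median(p[:,2]))
for n,b in dict(pepper=(275,300,125,152),salt=(428,458,128,156),jar=(170,215,245,280),tin=(220,268,253,284)).items():
    p=reg(*b,.015 if n=='tin' else .04,.15); print(n,p.min(0).round(3),p.max(0).round(3))
for u,v in((381,171),(376,186),(370,202),(305,238)): print(w[v,u].round(3))
```

```text
scoop rim 595 (530.2762451171875, -67.94245147705078) (63.88163757324219, 181.45806884765625) 69.38984680175781 0.06983391158999093
[[ 434.11072    -65.901665 ]
 [ 603.95496   -129.77628  ]
 [ 626.4418     -69.98324  ]
 [ 456.59753     -6.1086273]]
bowl 903 ((494.28436279296875, 271.9596252441406), 80.23330688476562) [0.09057305 0.0961608  0.09822645]
board ((578.2947998046875, -121.36988830566406), (340.8737487792969, 250.09194946289062), 84.99808502197266) 0.021574348631221433
pepper [0.654 0.131 0.041] [0.697 0.175 0.088]
salt [ 0.63  -0.27   0.041] [ 0.681 -0.219  0.11 ]
jar [0.337 0.358 0.04 ] [0.401 0.419 0.1  ]
tin [0.313 0.219 0.019] [0.377 0.323 0.032]
[ 0.584 -0.087  0.061]
[ 0.545 -0.072  0.065]
[ 0.505 -0.056  0.066]
[0.418 0.109 0.039]
```

View pics/crop1.png

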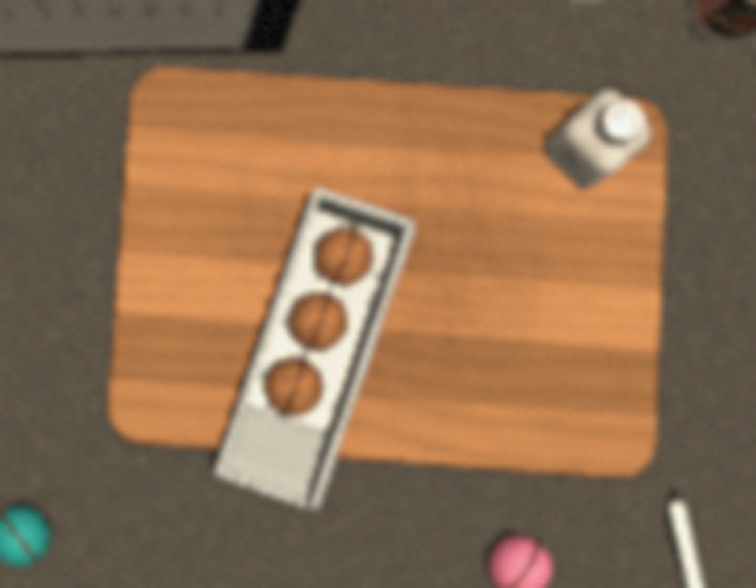

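The crop confirms it: open scoop with three brown walnuts, spout lower-left. The scoop centre is about (0.530, -0.068), spout azimuth 159°, rim z 0.070, board top 0.022. All of these match the given sizes. The bowl is at (0.494, 0.272), with the rim at roughly 0.097.

```bash
cat >> h.py <<'E'
def go(pos,az,tilt=0):
    "shift/turn in tool axes to a TCP pos, tool x at azimuth az, tool tipped spout-down by tilt (deg)"
    s=ctrl.get_state(); M=R.from_rotvec(s['tool_rot'])
    T=R.from_euler('z',az,degrees=True)*R.from_euler('y',tilt,degrees=True)*R.from_euler('x',180,degrees=True)
    print('shift',(M.inv().apply(np.array(pos)-s['position'])*1000).round(1),'turn',(np.degrees((M.inv()*T).as_rotvec())).round(1),'t',s['time'],'joints',np.round(s['joint_positions'],2))
E
python3 -m jog '[[[449,-351,0,0,0,-85,87],[449,-351,0,0,0,-85,87],[449,-351,0,0,0,-85,87],[449,-351,0,0,0,-85,87],[449,-351,0,0,0,-85,87],[449,-351,0,0,0,-85,87],[449,-351,0,0,0,-85,87],[449,-351,0,0,0,-85,87],[449,-351,0,0,0,-85,87],[449,-351,0,0,0,-85,87]]]' 45
python3 -c "
from h import *
go([.535,-.070,.13],159.4)"
```

```text
time: 1.1
position: [0.5047, -0.1309, 0.2224]
tool_rot: [1.767, 2.597, -0.001]
ft_force: [0.9, -1.1, 0.4]
grip_width: 1.001
grip_force: 0.0
shift [45.6 50.5 92.3] turn [ -0.    0.  -47.9] t 1.1 joints [ 0.72  0.08 -0.54  1.75  0.04  1.33  0.55]
```

```bash
python3 -m jog '[[[45,50,90,0,0,-48,87],[45,50,90,0,0,-48,87],[45,50,90,0,0,-48,87],[45,50,90,0,0,-48,87],[45,50,90,0,0,-48,87],[45,50,90,0,0,-48,87],[45,50,90,0,0,-48,87],[45,50,90,0,0,-48,87]]]'
python3 - <<'E'
from h import *
go([.535,-.070,.032],159.4)
d=shot('side','s1');shot('top','t1')
a=d['image'][130:230,240:400,::-1]; b=load('t1')['image'][120:240,320:480,::-1]
cv2.imwrite('pics/c2.png',np.hstack([cv2.resize(a,(400,250)),cv2.resize(b,(333,250))]))
E
```

```text
time: 1.9
position: [0.5346, -0.0728, 0.1323]
tool_rot: [-0.57, -3.089, 0.0]
ft_force: [0.6, -0.5, -0.0]
grip_width: 1.002
grip_force: 0.0
shift [  0.6   2.8 100.3] turn [-0.  -0.  -0.3] t 1.9 joints [ 0.68  0.21 -0.66  1.82  0.14  1.16  1.18]
```

View pics/c2.png

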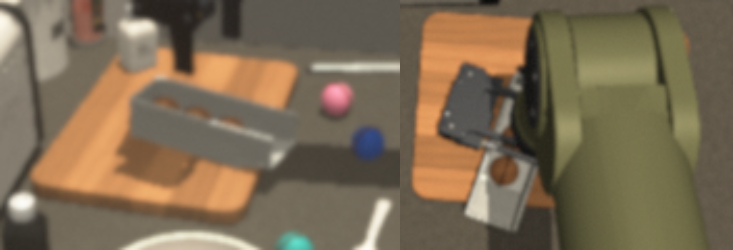

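The gripper straddles the scoop with the fingers clear of both side walls, so I'll descend and grip.

```bash
python3 -m jog '[[[0,2,30,0,0,0,87],[0,2,60,0,0,0,87],[0,2,80,0,0,0,87],[0,2,92,0,0,0,87],[0,2,100,0,0,0,87],[0,2,100,0,0,0,87],[0,2,100,0,0,0,70],[0,2,100,0,0,0,64],[0,2,100,0,0,0,60],[0,2,100,0,0,0,50]]]' 45
python3 -m jog '[[[0,0,0,0,0,0,50],[0,0,0,0,0,0,50],[0,0,0,0,0,0,50]]]'
```

```text
time: 3.0
position: [0.5359, -0.071, 0.0331]
tool_rot: [0.566, 3.089, -0.0]
ft_force: [0.1, 0.6, 0.1]
grip_width: 0.722
grip_force: 0.0
time: 3.3
position: [0.5359, -0.071, 0.0331]
tool_rot: [0.566, 3.089, -0.001]
ft_force: [-0.5, 0.1, 3.9]
grip_width: 0.707
grip_force: 45.0
```

```bash
python3 -m jog '[[[0,0,-3,0,0,0,50],[0,0,-10,0,0,0,50],[0,0,-22,0,0,0,50],[0,0,-38,0,0,0,50],[0,0,-56,0,0,0,50],[0,0,-75,0,0,0,50],[0,0,-94,0,0,0,50],[0,0,-110,0,0,0,50],[0,0,-122,0,0,0,50],[0,0,-128,0,0,0,50]]]'
python3 - <<'E'
from h import *
shot('side','s2'); go([.49,.05,.16],90)
w=cloud(load('s2')); p=w.reshape(-1,3)
m=(abs(p[:,0]-.53)<.11)&(abs(p[:,1]+.03)<.1)&(p[:,2]>.13)&(p[:,2]<.22)
cv2.imwrite('pics/c3.png',cv2.resize(load('s2')['image'][90:240,230:430,::-1],None,fx=3,fy=3))
E
```

```text
time: 4.3
position: [0.5363, -0.0708, 0.1625]
tool_rot: [0.566, 3.088, -0.001]
ft_force: [-0.2, -0.6, -4.1]
grip_width: 0.706
grip_force: 45.0
shift [86.3 96.6  2.5] turn [ 0.1  0.1 69.2] t 4.35 joints [ 0.69  0.18 -0.67  1.78  0.12  1.22  1.2 ]
```

View pics/c3.png

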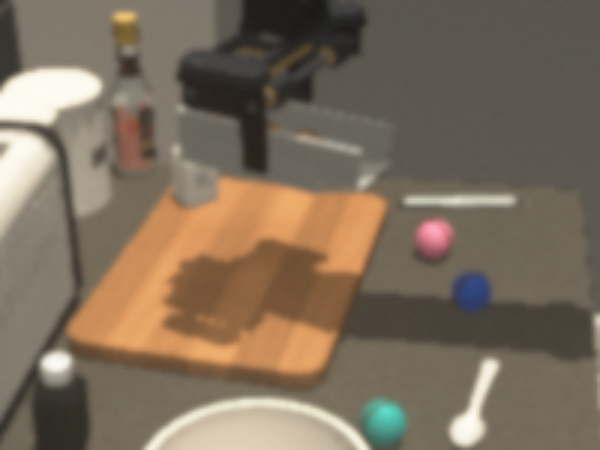

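The scoop is held level with the walnuts visible inside. Next I'll carry it to the bowl, turning the spout to +y.

```bash
python3 -m jog '[[[1,1,0,0,0,1,50],[4,6,0,0,0,3,50],[8,12,0,0,0,6,50],[14,21,0,0,0,10,50],[20,30,0,0,0,14,50],[26,40,0,0,0,18,50],[33,49,0,0,0,22,50],[38,58,0,0,0,26,50],[44,66,0,0,0,30,50],[50,75,0,0,0,34,50]]]'
python3 -m jog '[[[10,6,0,0,0,4,50],[21,13,0,0,0,8,50],[33,19,0,0,0,12,50],[44,25,0,0,0,16,50],[54,31,0,0,0,20,50],[64,36,0,0,0,24,50],[73,40,0,0,0,28,50],[80,42,0,0,0,31,50],[84,43,0,0,0,33,50],[85,43,0,0,0,34,50]]]'
python3 - <<'E'
from h import *
go([.494,.112,.16],90)
E
```

```text
time: 5.35
position: [0.5144, 0.0174, 0.1594]
tool_rot: [-1.449, -2.785, 0.001]
ft_force: [0.5, 0.1, -4.2]
grip_width: 0.706
grip_force: 45.0
time: 6.35
position: [0.5005, 0.112, 0.1596]
tool_rot: [-2.197, -2.244, 0.002]
ft_force: [-0.7, -0.1, -3.1]
grip_width: 0.711
grip_force: 45.0
shift [ 0.2 -6.5 -0.4] turn [-0.1 -0.   1.2] t 6.35 joints [ 0.41  0.12 -0.72  1.85  0.09  1.2  -0.32]
```

```bash
python3 -m jog '[[[0,-1,2,0,0,0,50],[0,-3,8,0,0,1,50],[0,-5,17,0,0,1,50],[0,-6,26,0,0,1,50],[0,-6,34,0,0,1,50],[0,-6,39,0,0,1,50],[0,-6,42,0,0,1,50],[0,-6,43,0,0,1,50],[0,-6,43,0,0,1,50],[0,-6,43,0,0,1,50]]]'
python3 - <<'E'
from h import *
go([.494,.112,.101],90); s=ctrl.get_state(); print(s['ft_force'],s['torque'])
shot('side','s3');shot('top','t3')
a=load('s3')['image'][150:310,230:430,::-1]; b=load('t3')['image'][150:270,190:340,::-1]
cv2.imwrite('pics/c4.png',np.hstack([cv2.resize(a,(400,320)),cv2.resize(b,(400,320))]))
E
```

```text
time: 7.35
position: [0.4958, 0.1112, 0.1179]
tool_rot: [2.217, 2.226, 0.001]
ft_force: [-0.0, -0.9, -3.1]
grip_width: 0.713
grip_force: 45.0
shift [ 0.8 -1.8 16.9] turn [0.  0.  0.2] t 7.35 joints [ 0.4   0.15 -0.71  1.91  0.11  1.12 -0.36]
[-0.04153701 -0.9444705  -3.06234811] [ 0.00879657 -0.12168911 -0.02528346]
```

View pics/c4.png

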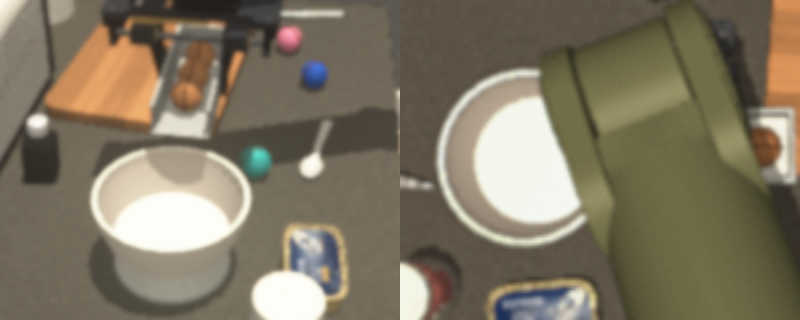

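The spout points squarely at the near rim, with the three walnuts lined up in the trough. I'll check the lip overhang by depth.

Run:
```python
from h import *
w=cloud(load('s3'))
for u in (275,278,281):
    print(u,[tuple((w[v,u]*1000).round().astype(int)) for v in range(205,262,3)])
p=w[215:300,270:360].reshape(-1,3); p=p[(p[:,2]>.085)&(p[:,2]<.105)&(p[:,1]>.19)]
c=cv2.minEnclosingCircle((p[:,:2]*1000).astype(np.float32)); print(c,np.percentile(p[:,2],[50,90,98]))
```

```text
275 [(np.int64(647), np.int64(36), np.int64(20)), (np.int64(645), np.int64(43), np.int64(15)), (np.int64(646), np.int64(43), np.int64(6)), (np.int64(645), np.int64(49), np.int64(0)), (np.int64(642), np.int64(60), np.int64(-2)), (np.int64(637), np.int64(77), np.int64(2)), (np.int64(634), np.int64(89), np.int64(1)), (np.int64(631), np.int64(98), np.int64(-1)), (np.int64(628), np.int64(111), np.int64(-1)), (np.int64(624), np.int64(126), np.int64(2)), (np.int64(621), np.int64(137), np.int64(2)), (np.int64(619), np.int64(144), np.int64(-2)), (np.int64(616), np.int64(156), np.int64(-1)), (np.int64(612), np.int64(168), np.int64(0)), (np.int64(610), np.int64(179), np.int64(0)), (np.int64(573), np.int64(290), np.int64(91)), (np.int64(604), np.int64(201), np.int64(1)), (np.int64(601), np.int64(211), np.int64(1)), (np.int64(598), np.int64(220), np.int64(1))]
278 [(np.int64(639), np.int64(34), np.int64(20)), (np.int64(637), np.int64(44), np.int64(17)), (np.int64(638), np.int64(41), np.int64(5)), (np.int64(637), np.int64(47), np.int64(0)), (np.int64(634), np.int64(60), np.int64(-1)), (np.int64(62
[... 888 characters left out ...]
nt64(1)), (np.int64(620), np.int64(83), np.int64(-1)), (np.int64(617), np.int64(95), np.int64(-2)), (np.int64(613), np.int64(108), np.int64(-1)), (np.int64(609), np.int64(123), np.int64(2)), (np.int64(607), np.int64(133), np.int64(0)), (np.int64(569), np.int64(254), np.int64(94)), (np.int64(568), np.int64(259), np.int64(90)), (np.int64(568), np.int64(262), np.int64(84)), (np.int64(568), np.int64(263), np.int64(77)), (np.int64(567), np.int64(269), np.int64(74)), (np.int64(565), np.int64(275), np.int64(71)), (np.int64(564), np.int64(280), np.int64(68)), (np.int64(561), np.int64(291), np.int64(69))]
((465.7635803222656, 298.91644287109375), 119.15352630615234) [0.09245677 0.09474433 0.09559776]
```

Run:
```python
from h import *
w=cloud(load('s3'))
for u in (314,322,330):
    print(u,[(w[v,u]*1000).round().astype(int).tolist() for v in range(205,236,2)])
```

```text
314 [[519, 146, 109], [517, 156, 110], [516, 164, 111], [514, 174, 113], [511, 189, 118], [509, 201, 121], [507, 210, 123], [538, 56, 1], [537, 60, -3], [534, 74, 2], [510, 199, 93], [510, 198, 87], [509, 201, 84], [510, 200, 77], [510, 201, 72], [509, 202, 68]]
322 [[499, 157, 119], [499, 153, 110], [498, 159, 109], [496, 171, 112], [494, 185, 117], [492, 194, 119], [490, 208, 123], [517, 54, 2], [516, 59, -1], [515, 66, -2], [492, 197, 93], [492, 199, 90], [492, 198, 84], [492, 201, 80], [492, 199, 73], [492, 201, 69]]
330 [[483, 142, 110], [482, 149, 110], [481, 158, 110], [479, 169, 113], [478, 177, 113], [475, 193, 119], [474, 200, 119], [473, 208, 120], [496, 56, 0], [494, 65, 0], [493, 73, 0], [474, 200, 92], [474, 201, 88], [474, 202, 83], [474, 202, 78], [473, 206, 76]]
```

```bash
python3 -m jog '[[[0,-2,3,0,0,0,50],[0,-2,7,0,0,0,50],[0,-2,11,0,0,0,50],[0,-2,13,0,0,0,50],[0,-2,14,0,0,0,50],[0,-2,15,0,0,0,50],[0,-2,15.5,0,0,0,50],[0,-2,15.5,0,0,0,50]]]'
python3 -m jog '[[[0,0,1,0,0,0,50],[0,0,1,0,0,0,50]]]'
```

```text
time: 8.25
position: [0.4935, 0.1111, 0.102]
tool_rot: [2.217, 2.226, 0.0]
ft_force: [0.2, -0.3, -3.3]
grip_width: 0.71
grip_force: 45.0
time: 8.45
position: [0.4935, 0.1111, 0.101]
tool_rot: [2.217, 2.226, -0.0]
ft_force: [0.0, 0.1, -3.5]
grip_width: 0.713
grip_force: 45.0
```

```bash
for i in 1; do python3 -m jog '[[[0,0,1,0,0,0,50],[0,0,1,0,0,0,50]]]' | grep -E "posi|ft_"; done
python3 -m jog '[[[0,0,1,0,0,0,50],[0,0,1,0,0,0,50]]]' | grep -E "posi|ft_"
```

```text
position: [0.4934, 0.111, 0.0999]
ft_force: [-0.0, -0.2, -3.7]
position: [0.4934, 0.1111, 0.0989]
ft_force: [0.2, -0.5, -2.6]
```

```bash
python3 -m jog '[[[0,0,0.5,0,0,0,50],[0,0,0.5,0,0,0,50]]]' | grep -E "posi|ft_"; python3 -c "
from h import *
print(ctrl.get_state()['torque'])"
```

```text
position: [0.4934, 0.1111, 0.0985]
ft_force: [0.4, -0.1, -3.9]
[-0.01977767 -0.09707038  0.03084394]
```

```bash
python3 -m jog '[[[0,0,0.5,0,0,0,50],[0,0,0.5,0,0,0,50]]]' | grep -E "posi|ft_"; python3 -c "
from h import *
print(ctrl.get_state()['torque'])"
```

```text
position: [0.4934, 0.1111, 0.098]
ft_force: [-0.2, 0.8, -4.5]
[ 0.0215429  -0.05581204  0.02048077]
```

```bash
python3 -m jog '[[[0,0,1,0,0,0,50],[0,0,1,0,0,0,50]]]' | grep -E "posi|ft_"; python3 -c "
from h import *
print(ctrl.get_state()['torque'])"
```

```text
position: [0.4934, 0.1111, 0.0969]
ft_force: [-0.5, 0.3, -3.6]
[-0.02158753 -0.1009039   0.01128175]
```

```bash
python3 -m jog '[[[0,0,1,0,0,0,50],[0,0,1,0,0,0,50]]]' | grep -E "posi|ft_"; python3 -c "
from h import *
print(ctrl.get_state()['torque'])"
```

```text
position: [0.4935, 0.1111, 0.0962]
ft_force: [-0.7, 0.1, -1.5]
[ 0.04472261 -0.00230666  0.05382614]
```

```bash
python3 -m jog '[[[0,0,0,0,0,0,50]]]' | grep -E "posi|ft_"; python3 -m jog '[[[0,0,0.5,0,0,0,50],[0,0,0.5,0,0,0,50]]]' | grep -E "posi|ft_"; python3 -c "
from h import *
print(ctrl.get_state()['torque'])"
```

```text
position: [0.4936, 0.1111, 0.0962]
ft_force: [-1.7, -0.2, -2.0]
position: [0.4936, 0.1111, 0.0958]
ft_force: [-1.9, -0.9, 0.2]
[0.09452509 0.19003026 0.0967342 ]
```

Contact felt at TCP z ≈ 0.0965, which puts the rim at about 0.0945 and matches the depth image. I'll ease off 3 mm and tip about the rim point, checking the pose part-way.

```bash
python3 -m jog '[[[0,0,-3,0,0,0,50],[0.1,0,-6,0,-2,0,50],[0.5,0,-10,0,-5,0,50],[1,0,-13.5,0,-7.5,0,50],[1.6,0,-17,0,-10,0,50],[2,0,-19.8,0,-12,0,50],[2.2,0,-20,0,-12,0,50]]]'
python3 - <<'E'
from h import *
go([.4936,.1111,.0958],90)
E
```

```text
time: 10.65
position: [0.4933, 0.1153, 0.1154]
tool_rot: [2.104, 2.119, -0.22]
ft_force: [-0.6, 0.3, -3.4]
grip_width: 0.711
grip_force: 45.0
shift [-0.1  0.3 20.1] turn [ 0.  11.9  0.4] t 10.65 joints [ 0.23  0.22 -0.72  1.87  0.35  1.22 -0.62]
```

Run:
```python
from h import *
b=np.array([.4936,.1115,.0965])
for th in (15,20,25,30,34):
    c,s=np.cos(np.radians(th)),np.sin(np.radians(th))
    go(b+[0,-.08*c+.0022*s+.08,.08*s+.0022*c-.0022+.003],90,th)
```

```text
shift [-1.5  0.3 -4.5] turn [ 0.1 -3.1  0.4] t 10.65 joints [ 0.23  0.22 -0.72  1.87  0.35  1.22 -0.62]
shift [ -0.6   0.3 -11.4] turn [ 0.1 -8.1  0.4] t 10.65 joints [ 0.23  0.22 -0.72  1.87  0.35  1.22 -0.62]
shift [  0.8   0.3 -18.3] turn [  0.1 -13.1   0.4] t 10.65 joints [ 0.23  0.22 -0.72  1.87  0.35  1.22 -0.62]
shift [  2.9   0.4 -24.9] turn [  0.1 -18.1   0.4] t 10.65 joints [ 0.23  0.22 -0.72  1.87  0.35  1.22 -0.62]
shift [  5.    0.4 -30.1] turn [  0.2 -22.1   0.4] t 10.65 joints [ 0.23  0.22 -0.72  1.87  0.35  1.22 -0.62]
```

```bash
python3 -m jog '[[[-1,0,-4.5,0,-3,0,50],[-0.8,0,-8,0,-5.5,0,50],[-0.6,0,-11.4,0,-8,0,50],[0,0,-15,0,-10.5,0,50],[0.8,0,-18.3,0,-13,0,50],[1.8,0,-21.6,0,-15.5,0,50],[2.9,0,-25,0,-18,0,50],[4,0,-27.5,0,-20,0,50],[5,0,-30,0,-22,0,50],[5,0,-30,0,-22,0,50]]]'
python3 - <<'E'
from h import *
b=np.array([.4936,.1115,.0965]);th=34
c,s=np.cos(np.radians(th)),np.sin(np.radians(th))
for l in (.003,0,-.002): go(b+[0,-.08*c+.0022*s+.08,.08*s+.0022*c-.0022+l],90,th)
print(ctrl.get_state()['torque'])
shot('side','s4');
cv2.imwrite('pics/c5.png',cv2.resize(load('s4')['image'][120:310,220:430,::-1],None,fx=3,fy=3))
E
```

```text
time: 11.65
position: [0.4938, 0.1262, 0.1441]
tool_rot: [1.879, 1.89, -0.571]
ft_force: [-0.2, 1.8, 2.1]
grip_width: 0.708
grip_force: 45.0
shift [ 0.3 -0.2  0.1] turn [ 0.2 -0.2  0.3] t 11.65 joints [-0.06  0.4  -0.7   1.74  0.66  1.57 -0.93]
shift [ 2.  -0.2  2.5] turn [ 0.2 -0.2  0.3] t 11.65 joints [-0.06  0.4  -0.7   1.74  0.66  1.57 -0.93]
shift [ 3.1 -0.2  4.2] turn [ 0.2 -0.2  0.3] t 11.65 joints [-0.06  0.4  -0.7   1.74  0.66  1.57 -0.93]
[ 1.3021162   0.10127925 -0.13161327]
```

View pics/c5.png

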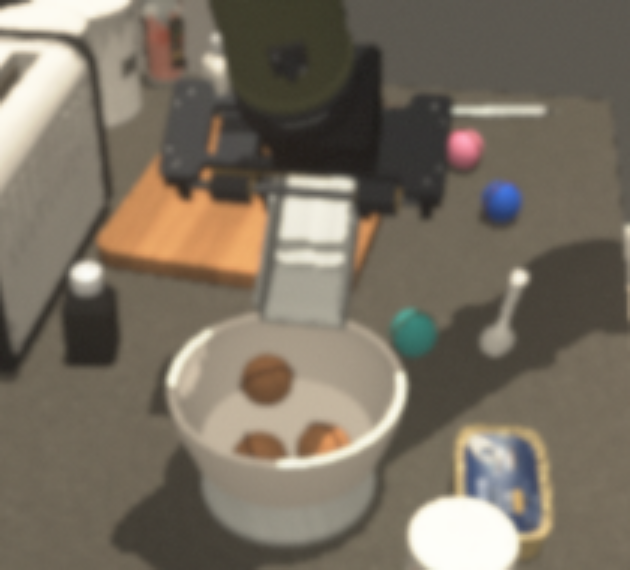

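All three walnuts are in the bowl at crop (267,378), (260,447) and (325,440), and the empty scoop rests on the rim. The wrist force shows about 5 N of contact. I'll hold.

```bash
python3 -m jog '[[[0,0,0,0,0,0,50],[0,0,0,0,0,0,50],[0,0,0,0,0,0,50]]]'; python3 -c "
from h import *
print(ctrl.get_state()['torque'])"
```

```text
time: 12.0
position: [0.4937, 0.1248, 0.1439]
tool_rot: [1.88, 1.887, -0.572]
ft_force: [0.5, 3.4, 1.2]
grip_width: 0.708
grip_force: 45.0
[ 1.80112005 -0.11913318 -0.05911749]
```

```bash
python3 -m jog '[[[0,0,0,0,0,0,50],[0,0,0,0,0,0,50],[0,0,0,0,0,0,50],[0,0,0,0,0,0,50]]]'
python3 - <<'E'
from h import *
shot('side','s5'); w=cloud(load('s5'))
# scoop floor: crop(c5) floor flat between v~205..240, spout 265..320, u~300 -> pix u=320
for v in range(181,234,2): print(v,(w[v,323]*1000).round().astype(int).tolist(),end=' ')
E
```

```text
time: 12.4
position: [0.4937, 0.1246, 0.1439]
tool_rot: [1.879, 1.887, -0.574]
ft_force: [2.0, 3.7, 1.4]
grip_width: 0.707
grip_force: 45.0
181 [505, 104, 148] 183 [489, 198, 201] 185 [489, 201, 198] 187 [503, 115, 139] 189 [502, 121, 137] 191 [502, 124, 134] 193 [501, 129, 132] 195 [501, 132, 128] 197 [500, 136, 126] 199 [499, 139, 123] 201 [498, 146, 122] 203 [498, 150, 119] 205 [497, 153, 116] 207 [496, 158, 114] 209 [496, 160, 110] 211 [495, 167, 110] 213 [494, 172, 108] 215 [493, 176, 106] 217 [493, 181, 104] 219 [491, 188, 104] 221 [491, 193, 102] 223 [490, 198, 100] 225 [489, 202, 98] 227 [488, 209, 98] 229 [490, 199, 85] 231 [490, 199, 79] 233 [490, 200, 75]
```

The scoop is tilted 33° with contact held for over 0.7 s. Now I'll raise it and level it.

Run:
```python
from h import *
go([.494,.1246,.160],90,33);go([.494,.112,.170],90,16.5);go([.494,.100,.170],90)
```

```text
shift [ -8.9   0.3 -13.4] turn [0.2 1.  0.2] t 12.45 joints [-0.06  0.4  -0.7   1.74  0.66  1.57 -0.93]
shift [-25.    0.3 -14.6] turn [ 0.1 17.5  0.2] t 12.45 joints [-0.06  0.4  -0.7   1.74  0.66  1.57 -0.93]
shift [-34.9   0.2  -7.9] turn [ 0.1 34.   0.2] t 12.45 joints [-0.06  0.4  -0.7   1.74  0.66  1.57 -0.93]
```

```bash
python3 -m jog '[[[-4,0,-6,0,0,0,50],[-9,0,-13,0,1,0,50],[-13,0,-14,0,5,0,50],[-17,0,-14.5,0,9,0,50],[-21,0,-15,0,13,0,50],[-25,0,-15,0,17.5,0,50],[-28,0,-13,0,22,0,50],[-31,0,-11,0,27,0,50],[-34,0,-9,0,31,0,50],[-35,0,-8,0,34,0,50]]]'
python3 - <<'E'
from h import *
go([.555,-.085,.15],159.4)
E
```

```text
time: 13.45
position: [0.4926, 0.0967, 0.1703]
tool_rot: [-2.22, -2.222, 0.002]
ft_force: [-0.6, 0.3, -3.7]
grip_width: 0.715
grip_force: 45.0
shift [-181.7   62.3   20.4] turn [ -0.1  -0.  -69.3] t 13.45 joints [ 0.41  0.08 -0.68  1.86  0.05  1.22 -0.29]
```

```bash
python3 -m jog '[[[-10,3,1,0,0,-4,50],[-28,10,3,0,0,-10,50],[-48,16,5,0,0,-18,50],[-70,24,8,0,0,-26,50],[-92,31,10,0,0,-35,50],[-114,39,13,0,0,-43,50],[-136,46,15,0,0,-51,50],[-158,54,18,0,0,-60,50],[-175,60,20,0,0,-66,50],[-182,62,20,0,0,-69,50]]]'
python3 - <<'E'
from h import *
go([.555,-.085,.036],159.4)
shot('side','s6'); w=cloud(load('s6'))
cv2.imwrite('pics/c6.png',cv2.resize(load('s6')['image'][80:240,230:430,::-1],None,fx=3,fy=3))
E
```

```text
time: 14.45
position: [0.5545, -0.0861, 0.1493]
tool_rot: [-0.566, -3.087, 0.005]
ft_force: [0.2, 0.2, -2.6]
grip_width: 0.711
grip_force: 45.0
shift [ -0.4   1.6 113.3] turn [-0.2 -0.2 -0.2] t 14.45 joints [ 0.66  0.24 -0.63  1.75  0.15  1.21  1.2 ]
```

View pics/c6.png

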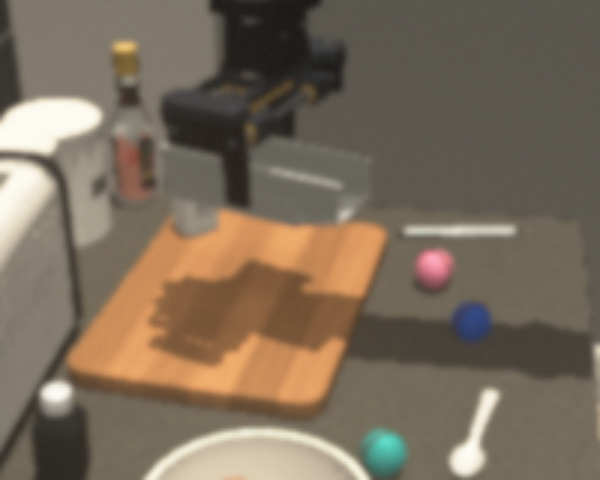

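The scoop is empty, held level and over the board. I'll lower it gently to just above the board and then feel for contact.

```bash
python3 -m jog '[[[0,1,8,0,0,0,50],[0,1,24,0,0,0,50],[0,1,44,0,0,0,50],[0,1,64,0,0,0,50],[0,1,82,0,0,0,50],[0,1,96,0,0,0,50],[0,1,106,0,0,0,50],[0,1,111,0,0,0,50],[0,1,113,0,0,0,50],[0,1,113,0,0,0,50]]]'
python3 -m jog '[[[0,0,1,0,0,0,50],[0,0,2,0,0,0,50],[0,0,2,0,0,0,50]]]' | grep -E 'pos|ft_'
python3 -m jog '[[[0,0,0.5,0,0,0,50],[0,0,0.5,0,0,0,50]]]' | grep -E 'pos|ft_'
```

```text
time: 15.5
position: [0.5569, -0.0809, 0.0373]
tool_rot: [0.566, 3.09, -0.0]
ft_force: [-1.4, -0.6, -4.1]
grip_width: 0.707
grip_force: 45.0
position: [0.5567, -0.081, 0.0353]
ft_force: [-0.4, 0.0, -3.3]
position: [0.5566, -0.081, 0.0346]
ft_force: [0.2, -0.3, -2.6]
```

```bash
python3 -m jog '[[[0,0,0.7,0,0,0,50],[0,0,0.7,0,0,0,50]]]' | grep -E 'pos|ft_'
python3 -m jog '[[[0,0,0.7,0,0,0,50],[0,0,0.7,0,0,0,50]]]' | grep -E 'pos|ft_'
```

```text
position: [0.5567, -0.081, 0.0339]
ft_force: [0.4, -0.5, -2.3]
position: [0.5567, -0.0809, 0.0336]
ft_force: [-3.5, 0.3, 0.9]
```

```bash
python3 -m jog '[[[0,0,0.2,0,0,0,50],[0,0,0.2,0,0,0,50],[0,0,0.2,0,0,0,50]]]' 5
python3 -m jog '[[[0,0,0,0,0,0,64],[0,0,0,0,0,0,70],[0,0,0,0,0,0,87],[0,0,0,0,0,0,87],[0,0,0,0,0,0,87],[0,0,0,0,0,0,87]]]'
```

```text
time: 16.7
position: [0.5568, -0.0809, 0.0331]
tool_rot: [0.566, 3.09, -0.0]
ft_force: [-1.2, -0.3, 0.7]
grip_width: 0.709
grip_force: 5.0
time: 17.3
position: [0.5566, -0.081, 0.033]
tool_rot: [0.566, 3.09, -0.0]
ft_force: [0.4, -0.5, 0.4]
grip_width: 0.988
grip_force: 0.0
```

```bash
python3 -m jog '[[[0,0,-5,0,0,0,87],[0,0,-15,0,0,0,87],[0,0,-35,0,0,0,87],[0,0,-60,0,0,0,87],[0,0,-90,0,0,0,87],[0,0,-120,0,0,0,87],[0,0,-150,0,0,0,87],[0,0,-170,0,0,0,87],[0,0,-180,0,0,0,87],[0,0,-180,0,0,0,87]]]'
python3 - <<'E'
from h import *
shot('side','s7'); w=cloud(load('s7')).reshape(-1,3)
p=w[(w[:,2]>.058)&(w[:,2]<.08)&(abs(w[:,0]-.55)<.12)&(abs(w[:,1]+.08)<.09)]
print(len(p),cv2.minAreaRect((p[:,:2]*1000).astype(np.float32)),p[:,2].max())
cv2.imwrite('pics/c7.png',cv2.resize(load('s7')['image'][120:320,200:440,::-1],None,fx=2.8,fy=2.8))
E
```

```text
time: 18.3
position: [0.5575, -0.0809, 0.2148]
tool_rot: [0.566, 3.087, -0.001]
ft_force: [0.6, 0.5, -0.3]
grip_width: 0.998
grip_force: 0.0
567 ((552.3055419921875, -76.18814086914062), (67.91226196289062, 180.40313720703125), 68.85985565185547) 0.07361192170258068
```

View pics/c7.png

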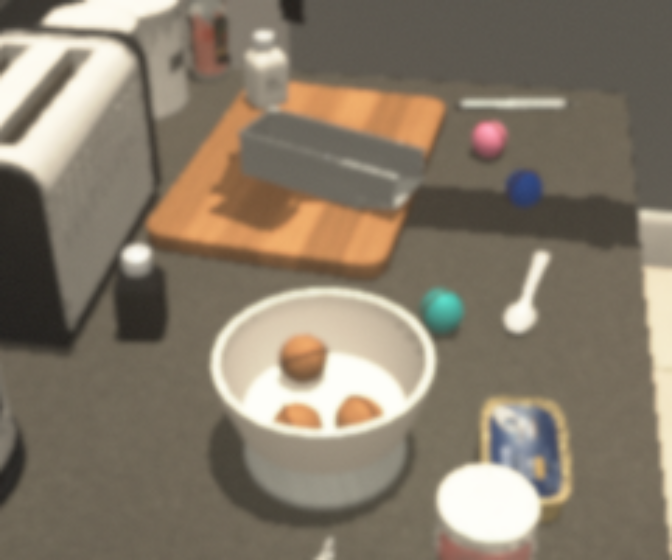

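The empty scoop is flat on the board, the three walnuts are in the bowl at crop (303,357), (298,415) and (358,411), and nothing else has moved.

```bash
python3 -c "
from bench import ctrl
print(ctrl.close_job())"
```

```text
the job is handed in; nothing more can be done
None
```

I handed the job in: all three walnuts are in the bowl, the spout rested on the rim at about 33° for more than 0.7 s, and the scoop is back flat on the board with the shakers, jar and tin untouched. It took about 18 s of the 58 s allowed, and the hand-in returned no verdict.

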